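# Check the baby length board with its reference bar

## Robot

A 6-joint arm with a two-finger parallel gripper is mounted at the origin on the work surface. World frame = base frame: x ahead of the robot, y to its left, z up, the work surface at z = 0. Lengths are in m, angles in rad, forces in N, time in s.
With the tool pointing down it reaches from about 0.375 to 0.9 m from the base axis. Payload 3.1 kg.
Tool frame: the origin (TCP) lies midway between the tips of the shut fingers; the grasp point (between the pads) lies 19 mm behind it; z points along the fingers, x is the direction in which the jaws open and shut, and the axes are right-handed (so a half turn about z gives the same grasp; the last joint's range is limited). The gripper opens to 85 mm and grips with 20 to 120 N. Pads are 22 mm wide; open, the fingers measure 114 mm over their backs; the gripper's body (76 mm by 85 mm) begins 54 mm behind the grasp point. The pads swing forward as they close: fully open they stand 13 mm farther back than shut.
Start: joints at [1.016, 0.527, 1.433, -0, 1.181, -0.178], TCP at [0.229, 0.581, 0.231] pointing down, gripper open.
Joint ranges: [-3.08, 3.08], [-0.75, 2.2], [0.22, 2.44], [-1.43, 4.57], [0, 2.65], [-2.85, 2.85]. Speed limits (rad/s): [2.79, 2.79, 3.14, 3.14, 3.14, 3.14].

## Interface

Orientations are given as a unit quaternion [x, y, z, w].
In Python, from rig import r, vision, job_done gives the robot as it stands.
- The arm moves only by the tool send_rows, never from a script. Its argument "plan" is a list of rows, each an object with "slide": the shift along the tool's x, y, z in mm, a list of three; "rot": the turn, a rotation vector about the tool's x, y, z in degrees, a list of three. In form: [{"slide": [x, y, z], "rot": [rx, ry, rz]}, ...]. A call has 1 to 20 rows; each row shifts and turns the commanded pose from where the row before left it, along the tool's axes as they then stand; what a row does not reach is not made up. A row lasts 1/10 s, in which the tool goes at most 50 mm and 8.59 degrees, less where a joint would pass 70% of its speed; a pose out of reach is approached as far as the arm can. A call with a gripper value outside its range is refused whole. "fingers" is the opening, from 0 (shut) to 1 (fully open), set as the call begins (left out, the last holds). The fingers move at their own pace and stop on an object; "grip_force" is the grip in N (left out, the last holds). Time passes only in rows, so rows that do not move let the fingers close. It gives the time, the measured TCP pose, the force and the opening at its end, in the units of the state.
- r.get_state(): the state, without advancing time (a new reading comes with each control period).
- vision.capture(name): name is "scene" or "top" or "wrist"; returns the picture (384x512x3 uint8, red, green, blue); there is no depth.
- vision.camera_params(name): a dict with "fovy" (degrees; the focal length in pixels is half the picture's height over the tangent of half this angle, whatever the lens; pixels are square), "cx", "cy" (the principal point, pixels), "world_to_cam" (4x4, takes a point from world to camera coordinates). Camera axes: x right, y down, z forward; pixel columns grow to the right and rows downward; lengths in m; the calibration is good to about 2 mm. A picture is of the moment at which its call begins: read the wrist's pose just before it. camera_params takes no time and is no camera call; for the wrist camera it gives the pose at the moment of the call.
- job_done(): hands the job in, once; it reports no verdict.
The state is a dict: "time": time; "joints": joint angles; "dq": joint speeds; "tau": joint torques, N m; "eef_pos": TCP position; "ee_rot": TCP orientation; "wrist_force": force on the tool from outside, world axes, zero at the start; "torque": the same for the moment, N m; "width": finger opening in m.
Only numpy, scipy, OpenCV 4.12 (cv2) and the standard library are available. Lean on these libraries where they do the work, as an engineer would, in place of code of your own. Each camera call takes 0.05 s, during which the arm holds its last target.

## Task

Check the baby length board with its reference bar, using pushes only: push the wooden bar along the bed until its long side lies flat along the back rail and its end is against the blue headboard, and slide the orange footboard up until it touches the bar's other end. Never pick the bar up or tip it, leave everything else on the desk where it is, and finish with the hand clear.

Things in the scene. Friction and masses are not known exactly. Their poses are not given: they have to be found in the camera images.
- board: baby length board, fixed to the desk, turned up to 10 degrees. White bed 280 x 600 mm, top face 20 mm above the desk. Origin at desk height; board axes: x from the robot towards the back rail, y towards the headboard, z up. The bed spans x -160 to +120, y -300 to +300 mm.
- rail_face (a point): point at the foot of the aluminium back rail's face (the face towards the robot), level with the bed: board x = +100, y = 0. The face is parallel to board y, as long as the board; the rail is 30 mm high above the bed.
- head_face (a point): point at the foot of the blue headboard's inner face, level with the bed: board x = 0, y = +270 mm. The face is parallel to board x, crosses the bed, and is 120 mm high above it; 22 mm thick.
- bar: loose reference bar lying on the bed, brown wood with two green bands, square section 40 x 40 mm, 250 mm long along its own y, mass about 0.32 kg. Origin at the centre of its underside (20 mm above the desk while it lies on the bed). Against rail and headboard its origin is at board x = +80, y = +145 mm and its y axis is parallel to the board's y.
- footboard (a joint): position (m) of the orange footboard, which slides along the rail towards the headboard (board +y) as the value grows from 0 to 0.40; it stays where it is left, friction about 2 N. Its front face (towards the headboard) is at board y = value - 0.220 m. It meets the bar when the bar lies against the headboard at value 0.240. It can also push the bar.
- foot_push (a point): centre of the footboard's rear face (the side away from the headboard), a good place to push: board x = 0, 60 mm above the desk, 12 mm behind the front face. The upright panel is 12 mm thick, spans board x -70 to +95 mm and z 22 to 100 mm; behind it a brace up to z 82 mm and a carriage on the rail lie at board x above +80 mm only.
- tape: bystander: closed yellow tape measure, disc 50 mm wide, 16 mm high, lying on the bed near its front edge. Origin: centre of underside.
- notebook: bystander: teal hardback notebook, 150 x 210 x 16 mm, on the desk. Origin: centre of underside.
- mug: bystander: white mug, 80 mm wide, 90 mm high, on the desk. Origin: centre of underside.
- sanitiser: bystander: clear bottle with green label, 60 mm wide, 150 mm high, on the desk. Origin: centre of underside.
- jar: bystander: glass jar with steel cap, 64 mm wide, 90 mm high, on the desk. Origin: centre of underside.
- calculator: bystander: black calculator, 120 x 80 x 16 mm, on the desk beyond the board. Origin: centre of underside.
- mouse: bystander: black computer mouse, 105 x 62 mm, 34 mm high, on the desk. Origin: centre of underside.

How it is judged:
By the outcome, as a careful person would: the job done as asked, in the order asked, and still so for the second after the job is handed in, with the robot touching nothing.
It also fails if it takes over 58 s, if anything falls off the work surface, if the arm or the gripper's body presses on something with over 40 N, if the wrist force passes 120 N, or if a joint passes its speed limit or range.

## Working session

There is one attempt and no reset: what is moved stays moved. The work goes in short steps, Python scripts to look and compute and a tool call to move; the robot and the scene stay as the last step left them, time stands still between calls to the robot, and variables do not carry over. Pictures are saved under pics/ and viewed, and the job is handed in when it is done.

Besides the shell and the picture viewer there is one more tool, called in YAML: its name, and indented under it one key for each argument. send_rows: Moves the arm, as the interface text tells. Its arguments: {"type":"object","properties":{"plan":{"type":"array"},"fingers":{"type":"number"},"grip_force":{"type":"number"}},"required":["plan"]}

```bash
ls; mkdir -p pics; python3 - <<'E'
from rig import r, vision
import cv2
s=r.get_state()
for k in s: print(k,s[k])
for n in("scene","top"):
    im=vision.capture(n); cv2.imwrite(f"pics/{n}0.png",im[:,:,::-1])
    p=vision.camera_params(n); print(n,p)
E
```

```text
pics
time 0.0
joints [ 1.01650888e+00  5.28485801e-01  1.43384048e+00  2.50182901e-05
  1.18140477e+00 -1.78495886e-01]
dq [ 0.00049475 -0.00138973  0.00046373 -0.00130129  0.00117275  0.00071099]
tau [-2.85989254e-04 -4.42364573e+01 -1.78021163e+01 -1.97249210e-04
  8.41929519e-03  7.17763214e-06]
eef_pos [0.22897868 0.58080953 0.23034121]
ee_rot [ 8.26745504e-01  5.62575086e-01 -9.81412105e-04  4.24439674e-04]
wrist_force [0.20928221 0.26231822 0.10631084]
torque [ 0.01112263  0.02046308 -0.04757139]
width 0.08524291561651756
scene {'fovy': 54.70916517074195, 'cx': 259.56305777524085, 'cy': 195.62816657056928, 'world_to_cam': array([[ 0.09897591,  0.99499177,  0.01396944, -0.06051113],
       [ 0.73037366, -0.06310445, -0.68012657, -0.34462935],
       [-0.6758388 ,  0.07751906, -0.7329616 ,  1.78305056],
       [ 0.        ,  0.        ,  0.        ,  1.        ]])}
top {'fovy': 43.23202570739864, 'cx': 249.3784803722594, 'cy': 195.70419869348962, 'world_to_cam': array([[-5.10308029e-03, -9.99986877e-01,  4.51811291e-04,
         3.55996155e-02],
       [-9.78688391e-01,  4.90163630e-03, -2.05292492e-01,
         5.32541132e-01],
       [ 2.05287583e-01, -1.48980653e-03, -9.78700561e-01,
         1.37847158e+00],
       [ 0.00000000e+00,  0.00000000e+00,  0.00000000e+00,
         1.00000000e+00]])}
```

View pics/scene0.png

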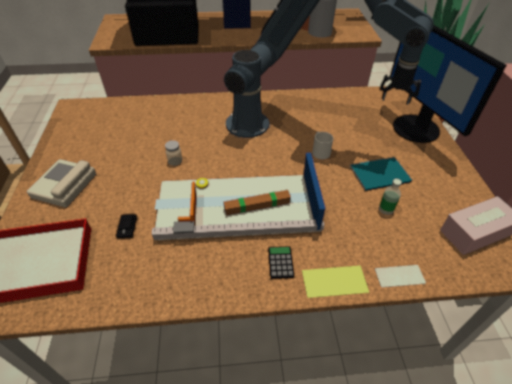

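View pics/top0.png

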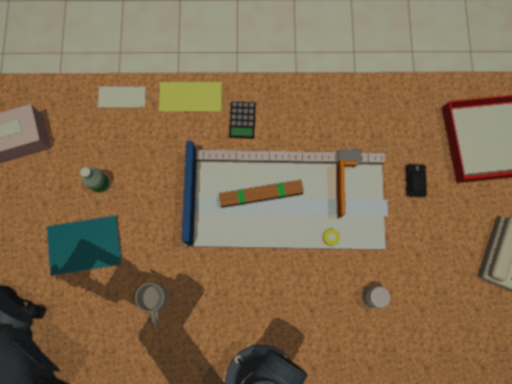

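Top view: the headboard is at u≈190, the bar runs from about (220,200) to (302,187), the footboard panel is at u≈341, the rail at v≈157 and the tape at (331,237). Next I'll segment them.

```bash
cat > h.py <<'E'
import numpy as np, cv2
from rig import r, vision
def ray(p,uv):
    f=192/np.tan(np.radians(p['fovy'])/2); M=p['world_to_cam']
    d=M[:3,:3].T@np.array([(uv[0]-p['cx'])/f,(uv[1]-p['cy'])/f,1]); c=-M[:3,:3].T@M[:3,3]
    return c,d
def onz(p,uv,z):
    c,d=ray(p,uv); return c+d*(z-c[2])/d[2]
def proj(p,X):
    f=192/np.tan(np.radians(p['fovy'])/2); M=p['world_to_cam']
    q=M[:3,:3]@np.array(X)+M[:3,3]; return np.array([p['cx']+f*q[0]/q[2],p['cy']+f*q[1]/q[2]])
E
python3 - <<'E'
import cv2
im=cv2.imread('pics/top0.png')
cv2.imwrite('pics/topz.png',cv2.resize(im[130:260,170:400],None,fx=3.4,fy=3.4,interpolation=cv2.INTER_CUBIC))
hsv=cv2.cvtColor(im,cv2.COLOR_BGR2HSV)
for (u,v) in [(190,200),(230,197),(290,188),(241,196),(341,195),(349,157),(331,237),(260,230),(260,157),(260,260),(215,210)]: print((u,v),hsv[v,u],im[v,u])
E
```

```text
(190, 200) [105 161  76] [76 52 28]
(230, 197) [ 14 170 129] [ 43  83 129]
(290, 188) [ 13 169 134] [ 45  85 134]
(241, 196) [ 65 170 123] [ 54 123  41]
(341, 195) [ 14 228 144] [ 15  77 144]
(349, 157) [ 15  30 103] [ 91  97 103]
(331, 237) [ 33  18 158] [147 158 157]
(260, 230) [ 37  21 159] [146 159 156]
(260, 157) [ 14  41 156] [131 143 156]
(260, 260) [ 14 146 145] [ 62 102 145]
(215, 210) [ 75  10 159] [156 159 153]
```

View pics/topz.png

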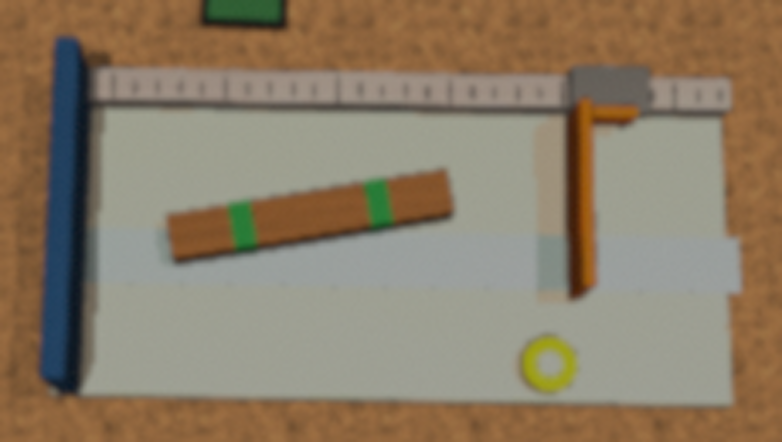

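```bash
cat > meas.py <<'E'
from h import *
def line(pts): # u->v or general; returns point, dir
    vx,vy,x,y=cv2.fitLine(np.float32(pts),cv2.DIST_HUBER,0,.01,.01).ravel(); return np.array([x,y]),np.array([vx,vy])
def edge(im,a,b,half=6,n=40,ch=None):
    "subpixel edge along segment a-b: steepest gradient on the normal"
    g=cv2.GaussianBlur(im.astype(np.float32),(3,3),0)
    a=np.array(a,float);b=np.array(b,float);t=(b-a)/np.linalg.norm(b-a);nn=np.array([-t[1],t[0]])
    o=np.arange(-half,half+.01,.25);out=[]
    for s in np.linspace(0,1,n):
        q=(a+(b-a)*s)+o[:,None]*nn
        c=cv2.remap(g,np.float32(q[:,0])[None],np.float32(q[:,1])[None],cv2.INTER_LINEAR)[0]
        d=np.linalg.norm(np.gradient(c,axis=0).reshape(len(o),-1),axis=1)
        out.append(q[d.argmax()])
    return np.array(out)
E
python3 - <<'E'
from meas import *
p=vision.camera_params('top'); c,_=ray(p,(0,0)); print('cam',c)
im=cv2.imread('pics/top0.png')
def z2(u,v): return (170+u/3.4,130+v/3.4)
def do(n,a,b,z,half=4):
    e=edge(im,z2(*a),z2(*b),half); P0,d=line(e)
    res=np.abs((e-P0)@np.array([-d[1],d[0]]))
    s=(z2(*b)-P0)@d if 0 else None
    A=P0+d*((np.array(z2(*a))-P0)@d); B=P0+d*((np.array(z2(*b))-P0)@d)
    WA=onz(p,A,z);WB=onz(p,B,z); w=WB-WA
    print(n,np.median(res).round(2),A.round(1),B.round(1),WA.round(4),WB.round(4),'ang',np.degrees(np.arctan2(w[1],w[0])).round(2))
    return WA,WB
do('front',(110,396),(700,404),.02)
do('railfoot',(120,110),(540,113),.02,2)
do('railtopnear',(120,102),(540,106),.05,2)
do('right',(725,130),(732,390),.02)
do('headinnertop',(80,60),(76,370),.14,3)
do('barfar',(185,213),(430,172),.06,3)
do('barnear',(195,258),(435,214),.02,3)
do('barheadend',(169,218),(175,252),.06,3)
do('barfootend',(446,180),(450,205),.06,3)
do('footfront_top',(571,130),(572,280),.10,3)
do('footrear',(593,130),(594,280),.10,3)
hsv=cv2.cvtColor(im,cv2.COLOR_BGR2HSV)
m=cv2.inRange(hsv,(25,120,90),(34,255,255)); m[:220]=0;m[255:]=0; m[:,:310]=0; m[:,350:]=0
ys,xs=np.nonzero(m); print('tape',len(xs),onz(p,((xs.min()+xs.max())/2,(ys.min()+ys.max())/2),.03))
E
```

```text
cam [0.23839039 0.03504248 1.45842152]
front 0.29 [202.4 245.5] [375.9 248.7] [0.3898 0.1732 0.02  ] [ 0.3778 -0.3415  0.02  ] ang -91.35
railfoot 0.21 [205.3 161.3] [328.8 163.6] [0.6491 0.168  0.02  ] [ 0.6397 -0.212   0.02  ] ang -91.42
railtopnear 0.74 [205.3 162.5] [328.8 160.7] [0.6368 0.1651 0.05  ] [ 0.6404 -0.2072  0.05  ] ang -89.45
right 0.3 [381.8 168.3] [384.9 244.7] [ 0.624 -0.374  0.02 ] [ 0.3893 -0.3691  0.02  ] ang 178.8
headinnertop 0.18 [196.7 147.8] [193.5 238.9] [0.6548 0.182  0.14  ] [0.3954 0.1862 0.14  ] ang 179.07
barfar 0.23 [224.2 191.6] [296.4 179.9] [0.5443 0.1071 0.06  ] [ 0.5791 -0.1068  0.06  ] ang -80.78
barnear 0.19 [227.5 206.7] [298.3 194.9] [0.5065 0.0991 0.02  ] [ 0.5418 -0.1155  0.02  ] ang -80.66
barheadend 0.2 [218.2 194.4] [220.3 204.4] [0.536  0.1248 0.06  ] [0.5062 0.1183 0.06  ] ang -167.69
barfootend 0.2 [301.5 182.9] [302.9 190.2] [ 0.5698 -0.1218  0.06  ] [ 0.5475 -0.1253  0.06  ] ang -171.29
footfront_top 0.25 [335.4 168.3] [336.8 212.4] [ 0.6032 -0.2169  0.1   ] [ 0.4736 -0.2153  0.1   ] ang 179.3
footrear 0.15 [343.4 168.3] [344.9 212.3] [ 0.6032 -0.2401  0.1   ] [ 0.4736 -0.2384  0.1   ] ang 179.23
tape 147 [ 0.41342065 -0.20662688  0.03      ]
```

```bash
cat >> meas.py <<'E'
yaw=np.radians(-1.25)
ax=np.array([np.cos(yaw),np.sin(yaw)]); ay=np.array([-np.sin(yaw),np.cos(yaw)])
# origin: rail/front lines & foot end of bed
O=np.zeros(2)
def setO():
    pf=np.array([.3838,-.084]);pr=np.array([.6444,-.022]);pe=np.array([.5066,-.3715])
    bx=((pf@ax+.160)+(pr@ax-.100))/2; by=pe@ay+.300
    return bx*ax+by*ay
O=setO()
def b2w(x,y,z=0.02): return np.append(O+x*ax+y*ay,z)
def w2b(w): d=np.array(w)[:2]-O; return np.array([d@ax,d@ay])
E
python3 - <<'E'
from meas import *
print(O)
p=vision.camera_params('top'); im=cv2.imread('pics/top0.png')
pts={}
Z=4; big=cv2.resize(im[130:260,175:390],None,fx=Z,fy=Z,interpolation=cv2.INTER_CUBIC)[:, :800]
def dot(x,y,z,c): 
    u=proj(p,b2w(x,y,z)); q=((u-[175,130]+.5)*Z).astype(int); cv2.circle(big,tuple(int(t) for t in q),2,c,-1)
for x in(-160,-80,0,95): dot(x/1e3,.27,.02,(0,0,255)); dot(x/1e3,.27,.14,(0,255,255))
for x in(-70,0,90): dot(x/1e3,-.157,.022,(255,0,0)); dot(x/1e3,-.157,.1,(255,0,255));dot(x/1e3,-.169,.1,(255,0,255))
for y in(-200,0,200): dot(.1,y/1e3,.02,(0,0,255));dot(.1,y/1e3,.05,(0,255,255));dot(-.16,y/1e3,.02,(0,0,255))
cv2.imwrite('pics/ov.png',big)
for w in ([.5443,.1071],[.5791,-.1068],[.5065,.0991],[.5418,-.1155],[.521,.1216],[.559,-.1235],[.4134,-.2066]): print(w,w2b(w).round(4))
E
```

```text
[ 0.54368737 -0.07223784]
[0.5443, 0.1071] [-0.0033  0.1793]
[0.5791, -0.1068] [ 0.0362 -0.0338]
[0.5065, 0.0991] [-0.0409  0.1705]
[0.5418, -0.1155] [-0.0009 -0.0433]
[0.521, 0.1216] [-0.0269  0.1933]
[0.559, -0.1235] [ 0.0164 -0.0509]
[0.4134, -0.2066] [-0.1273 -0.1372]
```

View pics/ov.png

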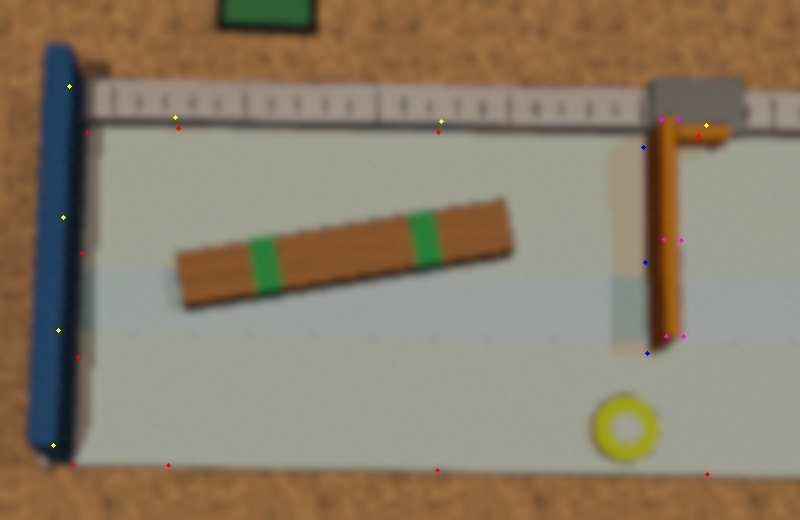

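Projected board points (origin world (0.5437, -0.0722), yaw -1.25°) sit on the pictured edges. The bar is centred near board (0, +70 mm), about 10.5° off, with its foot end nearer the rail. The footboard value is about 0.06. Now I'll plan the moves.

```bash
cat > go.py <<'E'
from meas import *
from scipy.spatial.transform import Rotation as R
import sys
s=r.get_state(); T=R.from_quat(s['ee_rot']); P=np.array(s['eef_pos'])
# target: tool z down, tool x along +-board y
c=[]
for sg in(1,-1):
    X=np.append(sg*ay,0);Zt=np.array([0,0,-1.]);Y=np.cross(Zt,X); c.append(R.from_matrix(np.c_[X,Y,Zt]))
G=min(c,key=lambda g:(T.inv()*g).magnitude())
print('t',round(s['time'],2),'board xyz mm',(w2b(P)*1e3).round(1),round(P[2]*1e3,1),'F',s['wrist_force'].round(1),'w',round(s['width'],3))
print('j6',s['joints'][5].round(2),'rot deg',np.degrees((T.inv()*G).as_rotvec()).round(2))
Fb=[s['wrist_force'][:2]@ax,s['wrist_force'][:2]@ay]; print('F board',np.round(Fb,1))
a=sys.argv[1:]
if a:
    w=b2w(float(a[0])/1e3,float(a[1])/1e3,float(a[2])/1e3)
    print('slide now-frame',(T.inv().apply(w-P)*1e3).round(1),'goal-frame',(G.inv().apply(w-P)*1e3).round(1))
E
python3 go.py -95 70 200
```

```text
t 0.1 board xyz mm [-328.9  646.1] 230.4 F [0.8 0.5 0.3] w 0.085
j6 -0.18 rot deg [ -0.04   0.11 -20.28]
F board [0.8 0.5]
slide now-frame [-459.2  419.1   31.1] goal-frame [-576.1  233.9   30.4]
```

send_rows:
  plan:
    - {"slide": [0, 0, 0], "rot": [0, 0, -6.76]}
    - {"slide": [0, 0, 0], "rot": [0, 0, -6.76]}
    - {"slide": [0, 0, 0], "rot": [0, 0, -6.76]}
    - {"slide": [-30, 20, 0], "rot": [0, 0, 0]}
    - {"slide": [-40, 20, 0], "rot": [0, 0, 0]}
    - {"slide": [-42, 20, 0], "rot": [0, 0, 0]}
    - {"slide": [-42, 20, 0], "rot": [0, 0, 0]}
    - {"slide": [-42, 20, 0], "rot": [0, 0, 0]}
    - {"slide": [-42, 20, 0], "rot": [0, 0, 0]}
    - {"slide": [-42, 20, 0], "rot": [0, 0, 0]}
    - {"slide": [-42, 20, 0], "rot": [0, 0, 0]}
    - {"slide": [-42, 20, 0], "rot": [0, 0, 0]}
    - {"slide": [-42, 20, 0], "rot": [0, 0, 0]}
    - {"slide": [-42, 15, 0], "rot": [0, 0, 0]}
    - {"slide": [-42, 10, 0], "rot": [0, 0, 0]}
    - {"slide": [-42, 6, 0], "rot": [0, 0, 0]}
    - {"slide": [-32, 3, 0], "rot": [0, 0, 0]}
    - {"slide": [-12, 0, 0], "rot": [0, 0, 0]}
    - {"slide": [0, 0, 0], "rot": [0, 0, 0]}
    - {"slide": [0, 0, 0], "rot": [0, 0, 0]}
  fingers: 1

```text
time: 2.1
eef_pos: [0.4501, 0.0013, 0.2311]
ee_rot: [0.715, 0.699, -0.0, -0.001]
wrist_force: [-0.4, -0.7, -0.3]
width: 0.0856
```

```bash
python3 go.py -95 70 20; python3 - <<'E'
from h import *
cv2.imwrite('pics/w1.png',vision.capture('wrist')[:,:,::-1]); cv2.imwrite('pics/s1.png',vision.capture('scene')[:,:,::-1])
E
```

```text
t 2.1 board xyz mm [-95.1  71.5] 231.1 F [-0.4 -0.7 -0.3] w 0.086
j6 -1.8 rot deg [-0.06 -0.05 -0.01]
F board [-0.4 -0.7]
slide now-frame [ -1.6   0.3 211.1] goal-frame [-1.500e+00  1.000e-01  2.111e+02]
```

View pics/w1.png

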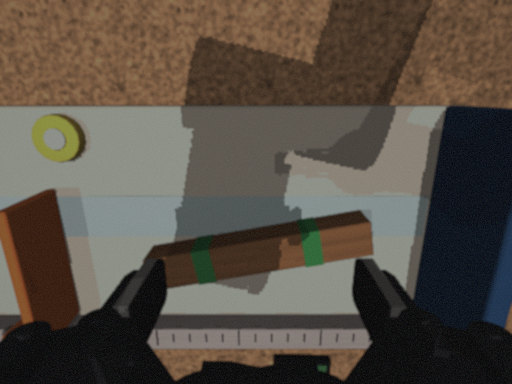

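The wrist view shows the bar, with bands at (204,258) and (311,242), clear in front of the fingers. The landing spot is free, so I'll lower.

send_rows:
  plan:
    - {"slide": [0, 0, 20], "rot": [0, 0, 0]}
    - {"slide": [0, 0, 30], "rot": [0, 0, 0]}
    - {"slide": [0, 0, 30], "rot": [0, 0, 0]}
    - {"slide": [0, 0, 30], "rot": [0, 0, 0]}
    - {"slide": [0, 0, 30], "rot": [0, 0, 0]}
    - {"slide": [0, 0, 25], "rot": [0, 0, 0]}
    - {"slide": [0, 0, 20], "rot": [0, 0, 0]}
    - {"slide": [0, 0, 12], "rot": [0, 0, 0]}
    - {"slide": [0, 0, 8], "rot": [0, 0, 0]}
    - {"slide": [0, 0, 5], "rot": [0, 0, 0]}
    - {"slide": [0, 0, 0], "rot": [0, 0, 0]}
    - {"slide": [0, 0, 0], "rot": [0, 0, 0]}

```text
time: 3.4
eef_pos: [0.451, 0.0006, 0.0217]
ee_rot: [0.715, 0.7, 0.0, 0.0]
wrist_force: [-0.0, -0.8, 0.1]
width: 0.0854
```

```bash
python3 go.py 49 70 20; python3 - <<'E'
from h import *
cv2.imwrite('pics/s2.png',cv2.resize(vision.capture('scene')[130:260,130:350,::-1],None,fx=3.5,fy=3.5))
E
```

```text
t 3.4 board xyz mm [-94.2  70.8] 21.7 F [-0.  -0.8  0.1] w 0.085
j6 -1.8 rot deg [0.05 0.01 0.03]
F board [-0.  -0.8]
slide now-frame [ -0.9 143.2   1.8] goal-frame [ -0.8 143.2   1.7]
```

View pics/s2.png

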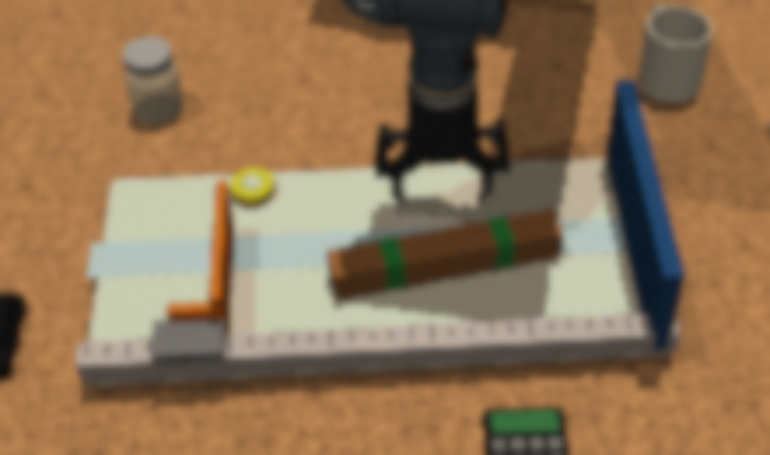

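Both fingers are down on the robot side of the bar, clear of it. Pushing towards the rail.

send_rows:
  plan:
    - {"slide": [0, 5, 0], "rot": [0, 0, 0]}
    - {"slide": [0, 8, 0], "rot": [0, 0, 0]}
    - {"slide": [0, 8, 0], "rot": [0, 0, 0]}
    - {"slide": [0, 8, 0], "rot": [0, 0, 0]}
    - {"slide": [0, 8, 0], "rot": [0, 0, 0]}
    - {"slide": [0, 8, 0], "rot": [0, 0, 0]}
    - {"slide": [0, 8, 0], "rot": [0, 0, 0]}
    - {"slide": [0, 8, 0], "rot": [0, 0, 0]}
    - {"slide": [0, 8, 0], "rot": [0, 0, 0]}
    - {"slide": [0, 8, 0], "rot": [0, 0, 0]}
    - {"slide": [0, 8, 0], "rot": [0, 0, 0]}
    - {"slide": [0, 8, 0], "rot": [0, 0, 0]}
    - {"slide": [0, 8, 0], "rot": [0, 0, 0]}
    - {"slide": [0, 8, 0], "rot": [0, 0, 0]}
    - {"slide": [0, 6, 0], "rot": [0, 0, 0]}
    - {"slide": [0, 4, 0], "rot": [0, 0, 0]}
    - {"slide": [0, 2, 0], "rot": [0, 0, 0]}
    - {"slide": [0, 0, 0], "rot": [0, 0, 0]}

```text
time: 5.25
eef_pos: [0.5725, -0.0024, 0.0213]
ee_rot: [0.715, 0.699, 0.0, 0.001]
wrist_force: [-0.1, -0.2, -0.6]
width: 0.0858
```

```bash
python3 go.py 49 70 20; python3 - <<'E'
from h import *
cv2.imwrite('pics/s3.png',cv2.resize(vision.capture('scene')[130:260,130:350,::-1],None,fx=3.5,fy=3.5))
E
```

```text
t 5.25 board xyz mm [27.2 70.5] 21.3 F [-0.1 -0.2 -0.6] w 0.086
j6 -1.75 rot deg [ 0.08  0.01 -0.  ]
F board [-0.1 -0.2]
slide now-frame [-0.5 21.8  1.3] goal-frame [-0.5 21.8  1.3]
```

View pics/s3.png

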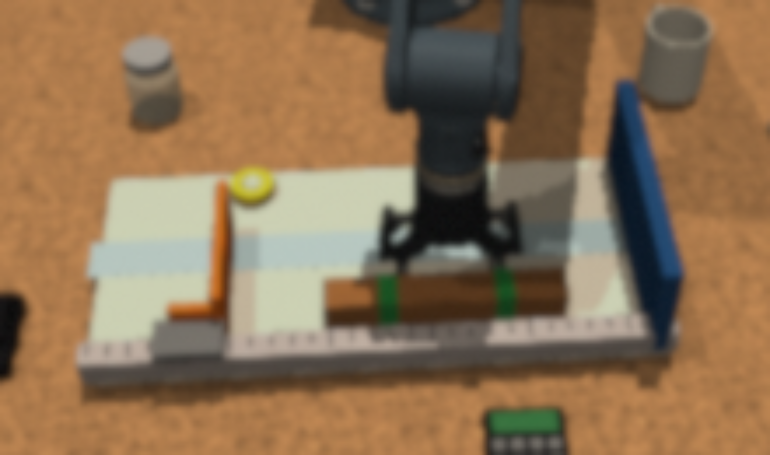

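The bar is now parallel to the rail and a little short of it. I'll go on gently.

send_rows:
  plan:
    - {"slide": [0, 4, 0], "rot": [0, 0, 0]}
    - {"slide": [0, 5, 0], "rot": [0, 0, 0]}
    - {"slide": [0, 5, 0], "rot": [0, 0, 0]}
    - {"slide": [0, 3, 0], "rot": [0, 0, 0]}
    - {"slide": [0, 2, 0], "rot": [0, 0, 0]}
    - {"slide": [0, 0, 0], "rot": [0, 0, 0]}

```text
time: 5.9
eef_pos: [0.5907, -0.0026, 0.0213]
ee_rot: [0.715, 0.699, -0.0, -0.0]
wrist_force: [-3.3, 0.1, 2.1]
width: 0.0856
```

send_rows:
  plan:
    - {"slide": [0, 1, 0], "rot": [0, 0, 0]}
    - {"slide": [0, 1, 0], "rot": [0, 0, 0]}
    - {"slide": [0, 0, 0], "rot": [0, 0, 0]}

```text
time: 6.2
eef_pos: [0.5917, -0.0026, 0.0214]
ee_rot: [0.715, 0.699, -0.001, -0.001]
wrist_force: [-5.5, 0.8, 4.1]
width: 0.0853
```

send_rows:
  plan:
    - {"slide": [0, 1, 0], "rot": [0, 0, 0]}
    - {"slide": [0, 1, 0], "rot": [0, 0, 0]}
    - {"slide": [0, 0, 0], "rot": [0, 0, 0]}

```text
time: 6.5
eef_pos: [0.5916, -0.0026, 0.0214]
ee_rot: [0.715, 0.7, -0.002, -0.002]
wrist_force: [-9.4, -1.3, 7.5]
width: 0.0855
```

```bash
python3 go.py 49 70 20; python3 - <<'E'
from h import *
cv2.imwrite('pics/t4.png',cv2.resize(vision.capture('top')[130:260,170:400,::-1],None,fx=3.4,fy=3.4,interpolation=cv2.INTER_CUBIC))
E
```

```text
t 6.5 board xyz mm [46.4 70.7] 21.4 F [-9.4 -1.3  7.5] w 0.086
j6 -1.74 rot deg [-0.37 -0.02  0.03]
F board [-9.3 -1.5]
slide now-frame [-0.7  2.6  1.3] goal-frame [-0.7  2.6  1.4]
```

View pics/t4.png

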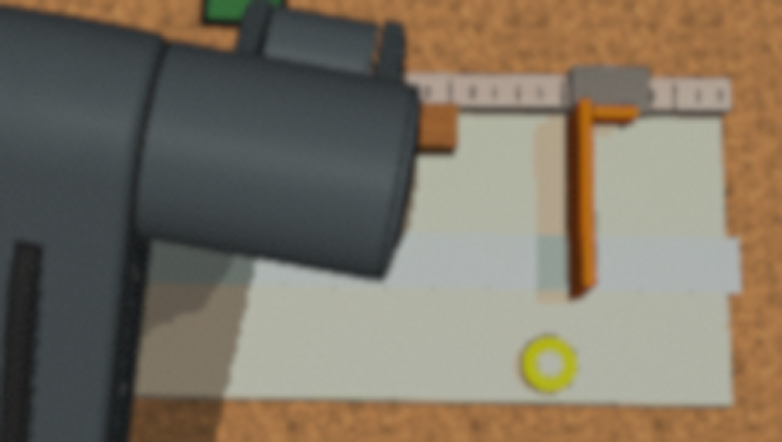

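The bar is seated along the rail: the hand stalled at board x 46 with 9 N. I'll back off, lift, shut the fingers and move to the bar's foot end.

send_rows:
  plan:
    - {"slide": [0, -6, 0], "rot": [0, 0, 0]}
    - {"slide": [0, -12, 0], "rot": [0, 0, 0]}
    - {"slide": [0, -6, 0], "rot": [0, 0, 0]}
    - {"slide": [0, 0, -20], "rot": [0, 0, 0]}
    - {"slide": [0, 0, -35], "rot": [0, 0, 0]}
    - {"slide": [0, 0, -35], "rot": [0, 0, 0]}
    - {"slide": [0, 0, -30], "rot": [0, 0, 0]}
    - {"slide": [-20, 0, 0], "rot": [0, 0, 0]}
    - {"slide": [-35, 15, 0], "rot": [0, 0, 0]}
    - {"slide": [-35, 15, 0], "rot": [0, 0, 0]}
    - {"slide": [-35, 15, 0], "rot": [0, 0, 0]}
    - {"slide": [-30, 8, 0], "rot": [0, 0, 0]}
    - {"slide": [-10, 0, 0], "rot": [0, 0, 0]}
    - {"slide": [0, 0, 0], "rot": [0, 0, 0]}

```text
time: 7.95
eef_pos: [0.6203, -0.1699, 0.1411]
ee_rot: [0.716, 0.698, 0.0, 0.0]
wrist_force: [-0.6, -0.0, -0.0]
width: 0.0856
```

send_rows:
  plan:
    - {"slide": [0, 0, 0], "rot": [0, 0, 0]}
    - {"slide": [0, 0, 0], "rot": [0, 0, 0]}
    - {"slide": [0, 0, 0], "rot": [0, 0, 0]}
    - {"slide": [0, 0, 0], "rot": [0, 0, 0]}
    - {"slide": [0, 0, 0], "rot": [0, 0, 0]}
  fingers: 0

```text
time: 8.45
eef_pos: [0.6201, -0.1676, 0.1414]
ee_rot: [0.714, 0.7, 0.0, 0.0]
wrist_force: [1.1, -0.1, -0.3]
width: 0.0119
```

```bash
python3 go.py 79 -95 34; python3 - <<'E'
from h import *
cv2.imwrite('pics/w5.png',vision.capture('wrist')[:,:,::-1]);cv2.imwrite('pics/s5.png',cv2.resize(vision.capture('scene')[130:260,130:350,::-1],None,fx=3.5,fy=3.5))
E
```

```text
t 8.45 board xyz mm [ 78.5 -93.7] 141.4 F [ 1.1 -0.1 -0.3] w 0.012
j6 -1.99 rot deg [ 0.   -0.    0.05]
F board [ 1.1 -0.1]
slide now-frame [ -1.3   0.5 107.4] goal-frame [ -1.3   0.5 107.4]
```

View pics/w5.png

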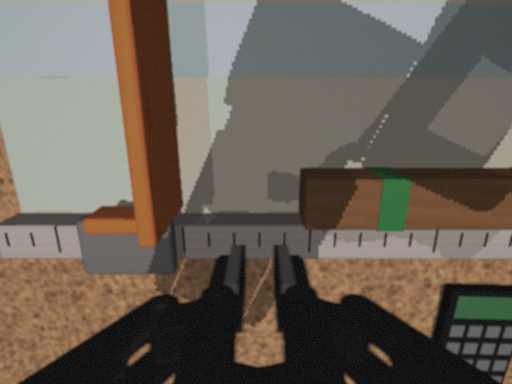

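View pics/s5.png

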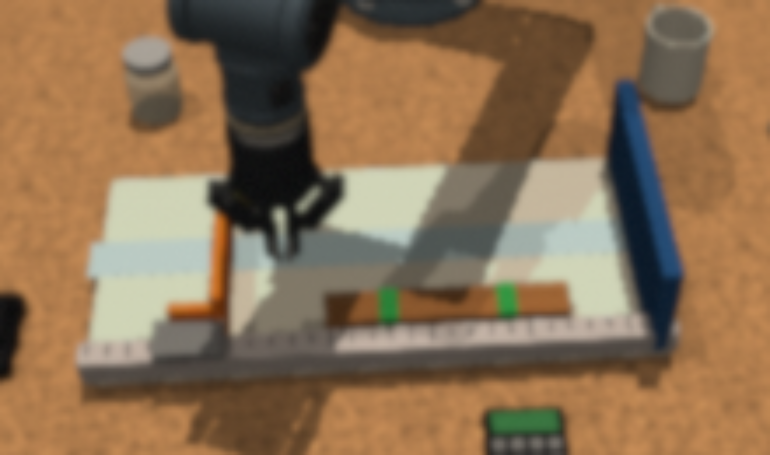

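```bash
python3 - <<'E'
from meas import *
p=vision.camera_params('wrist')
for uv,z in [((300,169),.06),((305,229),.06),((132,0),.1),((157,245),.1),((183,205),.022),((232,268),.1),((290,268),.1)]:
    print(uv,(w2b(onz(p,uv,z))*1e3).round(1))
c,_=ray(p,(0,0)); print(w2b(c),c[2])
E
```

```text
(300, 169) [ 50.9 -65.4]
(305, 229) [ 97.  -59.9]
(132, 0) [ -44.4 -157.6]
(157, 245) [  90.4 -158.4]
(183, 205) [  91.  -159.6]
(232, 268) [ 106.8 -111.8]
(290, 268) [106.8 -74.5]
[-9.7841041e-05 -9.4248306e-02] 0.2837396204536518
```

The wrist view gives the bar's near face at board x≈60 (flush with the rail), its foot end at y≈-60 and the footboard front at about -158 (value ≈0.062). I'll turn the hand 90° so the wide linkage stays away from the footboard, then lower it.

send_rows:
  plan:
    - {"slide": [0, 0, 0], "rot": [0, 0, 7.5]}
    - {"slide": [0, 0, 0], "rot": [0, 0, 7.5]}
    - {"slide": [0, 0, 0], "rot": [0, 0, 7.5]}
    - {"slide": [0, 0, 0], "rot": [0, 0, 7.5]}
    - {"slide": [0, 0, 0], "rot": [0, 0, 7.5]}
    - {"slide": [0, 0, 0], "rot": [0, 0, 7.5]}
    - {"slide": [0, 0, 0], "rot": [0, 0, 7.5]}
    - {"slide": [0, 0, 0], "rot": [0, 0, 7.5]}
    - {"slide": [0, 0, 0], "rot": [0, 0, 7.5]}
    - {"slide": [0, 0, 0], "rot": [0, 0, 7.5]}
    - {"slide": [0, 0, 0], "rot": [0, 0, 7.5]}
    - {"slide": [0, 0, 0], "rot": [0, 0, 7.5]}
    - {"slide": [0, 0, 0], "rot": [0, 0, 0]}
    - {"slide": [0, 0, 0], "rot": [0, 0, 0]}

```text
time: 9.95
eef_pos: [0.6201, -0.1683, 0.1413]
ee_rot: [1.0, -0.01, 0.0, -0.0]
wrist_force: [0.4, -0.3, 0.1]
width: 0.0006
```

```bash
sed -i 's/^for sg in(1,-1):/for sg in(1,-1):/; s/X=np.append(sg\*ay,0)/X=np.append(sg*ax,0)/' go.py; python3 go.py 76 -96 34; python3 - <<'E'
from h import *
cv2.imwrite('pics/w6.png',vision.capture('wrist')[:,:,::-1])
E
```

```text
t 9.95 board xyz mm [ 78.5 -94.4] 141.3 F [ 0.4 -0.3  0.1] w 0.001
j6 -0.42 rot deg [-0.   -0.    0.15]
F board [ 0.4 -0.3]
slide now-frame [ -2.5   1.6 107.3] goal-frame [ -2.5   1.6 107.3]
```

View pics/w6.png

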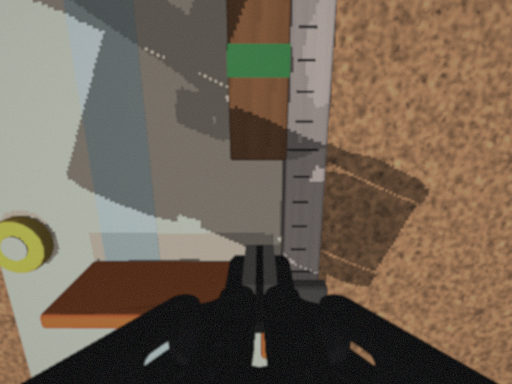

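The fingertips (260,250) sit between the footboard and the bar end (260,158). Lowering.

send_rows:
  plan:
    - {"slide": [-3, 0, 15], "rot": [0, 0, 0]}
    - {"slide": [0, 0, 20], "rot": [0, 0, 0]}
    - {"slide": [0, 0, 20], "rot": [0, 0, 0]}
    - {"slide": [0, 0, 20], "rot": [0, 0, 0]}
    - {"slide": [0, 0, 15], "rot": [0, 0, 0]}
    - {"slide": [0, 0, 10], "rot": [0, 0, 0]}
    - {"slide": [0, 0, 6], "rot": [0, 0, 0]}
    - {"slide": [0, 0, 0], "rot": [0, 0, 0]}
    - {"slide": [0, 0, 0], "rot": [0, 0, 0]}

```text
time: 10.9
eef_pos: [0.6175, -0.1685, 0.0358]
ee_rot: [1.0, -0.011, 0.001, 0.0]
wrist_force: [0.4, 0.2, 0.3]
width: 0.0003
```

```bash
python3 go.py 76 10 34; python3 - <<'E'
from h import *
cv2.imwrite('pics/s7.png',cv2.resize(vision.capture('scene')[130:260,130:350,::-1],None,fx=3.5,fy=3.5))
E
```

```text
t 10.9 board xyz mm [ 75.9 -94.6] 35.8 F [0.4 0.2 0.3] w 0.0
j6 -0.42 rot deg [ 0.03 -0.06  0.01]
F board [0.4 0.2]
slide now-frame [ 1.000e-01 -1.046e+02  1.800e+00] goal-frame [ 1.000e-01 -1.046e+02  1.800e+00]
```

View pics/s7.png

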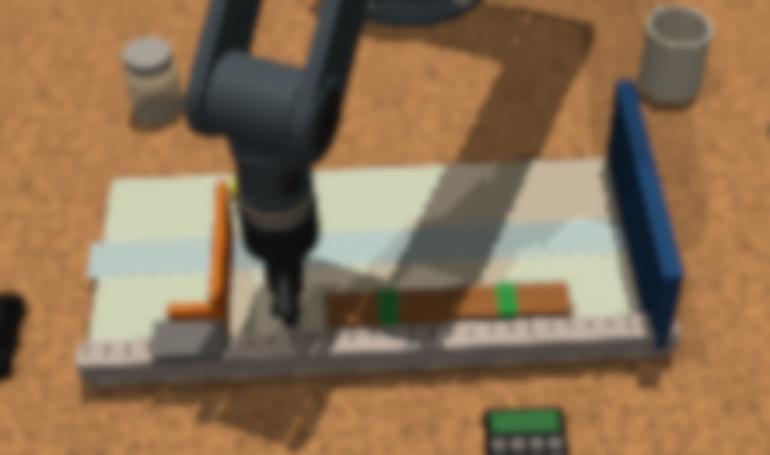

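send_rows:
  plan:
    - {"slide": [0, -6, 0], "rot": [0, 0, 0]}
    - {"slide": [0, -6, 0], "rot": [0, 0, 0]}
    - {"slide": [0, -5, 0], "rot": [0, 0, 0]}
    - {"slide": [0, -5, 0], "rot": [0, 0, 0]}
    - {"slide": [0, -5, 0], "rot": [0, 0, 0]}
    - {"slide": [0, -6, 0], "rot": [0, 0, 0]}
    - {"slide": [0, -6, 0], "rot": [0, 0, 0]}
    - {"slide": [0, -6, 0], "rot": [0, 0, 0]}
    - {"slide": [0, -6, 0], "rot": [0, 0, 0]}
    - {"slide": [0, -6, 0], "rot": [0, 0, 0]}
    - {"slide": [0, -6, 0], "rot": [0, 0, 0]}
    - {"slide": [0, -6, 0], "rot": [0, 0, 0]}
    - {"slide": [0, -6, 0], "rot": [0, 0, 0]}
    - {"slide": [0, -6, 0], "rot": [0, 0, 0]}
    - {"slide": [0, -5, 0], "rot": [0, 0, 0]}
    - {"slide": [0, -4, 0], "rot": [0, 0, 0]}
    - {"slide": [0, -2, 0], "rot": [0, 0, 0]}
    - {"slide": [0, 0, 0], "rot": [0, 0, 0]}

```text
time: 12.75
eef_pos: [0.6191, -0.0758, 0.0355]
ee_rot: [1.0, -0.011, 0.0, -0.0]
wrist_force: [-1.6, -3.1, 1.7]
width: 0.0005
```

```bash
python3 go.py 76 10 34; python3 - <<'E'
from h import *
cv2.imwrite('pics/s8.png',cv2.resize(vision.capture('scene')[130:260,130:350,::-1],None,fx=3.5,fy=3.5))
E
```

```text
t 12.75 board xyz mm [75.5 -2. ] 35.5 F [-1.6 -3.1  1.7] w 0.0
j6 -0.28 rot deg [-0.01 -0.01  0.01]
F board [-1.5 -3.1]
slide now-frame [  0.5 -12.    1.5] goal-frame [  0.5 -12.    1.5]
```

View pics/s8.png

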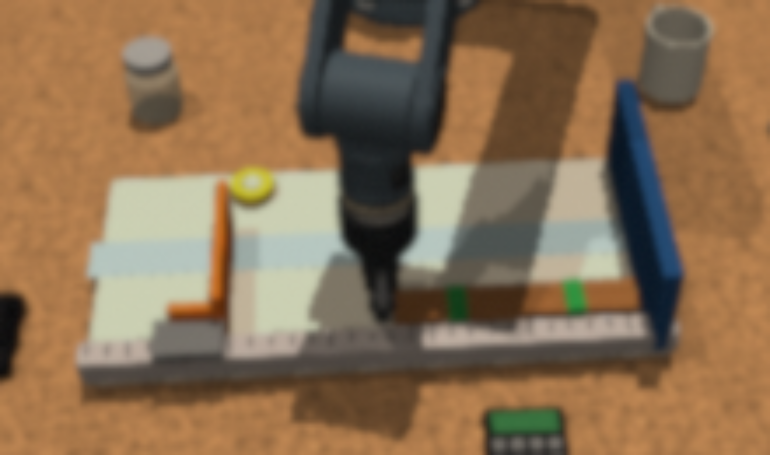

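The bar has slid along the rail and is about 10 mm short of the headboard.

send_rows:
  plan:
    - {"slide": [0, -3, 0], "rot": [0, 0, 0]}
    - {"slide": [0, -3, 0], "rot": [0, 0, 0]}
    - {"slide": [0, -2, 0], "rot": [0, 0, 0]}
    - {"slide": [0, 0, 0], "rot": [0, 0, 0]}

```text
time: 13.2
eef_pos: [0.6193, -0.0687, 0.0354]
ee_rot: [1.0, -0.011, 0.0, 0.0]
wrist_force: [-1.3, -5.0, 2.9]
width: -0.0001
```

send_rows:
  plan:
    - {"slide": [0, -1, 0], "rot": [0, 0, 0]}
    - {"slide": [0, -1, 0], "rot": [0, 0, 0]}
    - {"slide": [0, -1, 0], "rot": [0, 0, 0]}
    - {"slide": [0, 0, 0], "rot": [0, 0, 0]}

```text
time: 13.6
eef_pos: [0.6193, -0.0687, 0.0355]
ee_rot: [1.0, -0.01, 0.0, 0.002]
wrist_force: [-2.7, -14.3, 2.1]
width: -0.0001
```

send_rows:
  plan:
    - {"slide": [0, -1, 0], "rot": [0, 0, 0]}
    - {"slide": [0, -1, 0], "rot": [0, 0, 0]}
    - {"slide": [0, 0, 0], "rot": [0, 0, 0]}

```text
time: 13.9
eef_pos: [0.6194, -0.0686, 0.0355]
ee_rot: [1.0, -0.01, 0.0, 0.004]
wrist_force: [-5.9, -18.3, 2.3]
width: 0.0001
```

Hard stop at 18 N. I'll back off, lift and check how it is seated.

send_rows:
  plan:
    - {"slide": [0, 5, 0], "rot": [0, 0, 0]}
    - {"slide": [0, 15, 0], "rot": [0, 0, 0]}
    - {"slide": [0, 10, 0], "rot": [0, 0, 0]}
    - {"slide": [0, 0, -20], "rot": [0, 0, 0]}
    - {"slide": [0, 0, -35], "rot": [0, 0, 0]}
    - {"slide": [0, 0, -40], "rot": [0, 0, 0]}
    - {"slide": [0, 0, -20], "rot": [0, 0, 0]}
    - {"slide": [-20, 0, 0], "rot": [0, 0, 0]}
    - {"slide": [-40, 0, 0], "rot": [0, 0, 0]}
    - {"slide": [-40, 15, 0], "rot": [0, 0, 0]}
    - {"slide": [-40, 35, 0], "rot": [0, 0, 0]}
    - {"slide": [-25, 35, 0], "rot": [0, 0, 0]}
    - {"slide": [0, 40, 0], "rot": [0, 0, 0]}
    - {"slide": [0, 40, 0], "rot": [0, 0, 0]}
    - {"slide": [0, 25, 0], "rot": [0, 0, 0]}
    - {"slide": [0, 0, 0], "rot": [0, 0, 0]}

```text
time: 15.5
eef_pos: [0.4528, -0.2818, 0.1505]
ee_rot: [1.0, -0.013, 0.001, 0.001]
wrist_force: [-0.7, -0.0, 0.1]
width: -0.0001
```

```bash
python3 go.py 0 -215 150; python3 - <<'E'
from h import *
a=vision.capture('top');cv2.imwrite('pics/t9r.png',a[:,:,::-1])
cv2.imwrite('pics/t9.png',cv2.resize(a[130:260,170:400,::-1],None,fx=3.4,fy=3.4,interpolation=cv2.INTER_CUBIC))
a=vision.capture('scene');cv2.imwrite('pics/s9.png',cv2.resize(a[130:260,130:350,::-1],None,fx=3.5,fy=3.5))
E
```

```text
t 15.5 board xyz mm [ -86.3 -211.5] 150.5 F [-0.7 -0.   0.1] w -0.0
j6 -0.74 rot deg [ 0.14 -0.17 -0.25]
F board [-0.7 -0. ]
slide now-frame [86.3  3.1  0.8] goal-frame [86.3  3.5  0.5]
```

View pics/t9.png

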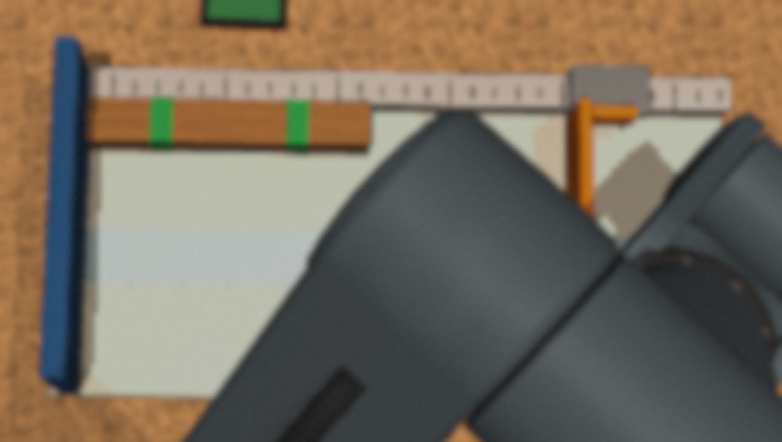

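View pics/s9.png

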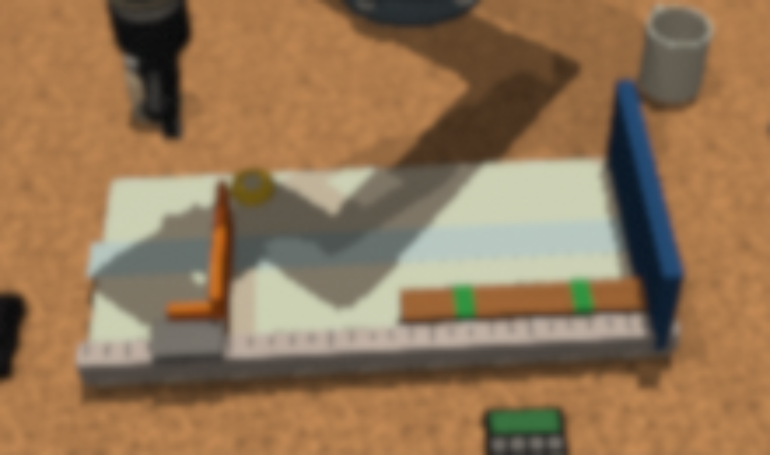

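```bash
python3 - <<'E'
from meas import *
p=vision.camera_params('top'); im=cv2.imread('pics/t9r.png')
def z2(u,v): return (170+u/3.4,130+v/3.4)
for n,a,b,z in [('near z.02',(110,148),(360,151),.02),('foot end z.06',(371,113),(371,140),.06)]:
    e=edge(im,z2(*a),z2(*b),3); P0,d=line(e)
    q=[P0+d*((np.array(z2(*t))-P0)@d) for t in(a,b)]
    print(n,[(w2b(onz(p,x,z))*1e3).round(1) for x in q])
E
```

```text
near z.02 [array([ 59.3, 250.1]), array([61.8, 25. ])]
foot end z.06 [array([86.5, 16.1]), array([61.9, 16. ])]
```

The bar end is at the headboard: the near edge reads 59–62 mm against an ideal 60, and the y readings carry the ~4 mm offset of my board origin. The slope hints that the head end may be 1–2 mm off the rail, so I'll press it again near the middle before the footboard.

send_rows:
  plan:
    - {"slide": [10, -20, 0], "rot": [0, 0, 0]}
    - {"slide": [10, -35, 0], "rot": [0, 0, 0]}
    - {"slide": [10, -40, 0], "rot": [0, 0, 0]}
    - {"slide": [10, -40, 0], "rot": [0, 0, 0]}
    - {"slide": [10, -40, 0], "rot": [0, 0, 0]}
    - {"slide": [10, -40, 0], "rot": [0, 0, 0]}
    - {"slide": [10, -40, 0], "rot": [0, 0, 0]}
    - {"slide": [10, -40, 0], "rot": [0, 0, 0]}
    - {"slide": [6, -40, 0], "rot": [0, 0, 0]}
    - {"slide": [0, -25, 0], "rot": [0, 0, 0]}
    - {"slide": [0, -15, 0], "rot": [0, 0, 0]}
    - {"slide": [0, 0, 20], "rot": [0, 0, 0]}
    - {"slide": [0, 0, 30], "rot": [0, 0, 0]}
    - {"slide": [0, 0, 30], "rot": [0, 0, 0]}
    - {"slide": [0, 0, 20], "rot": [0, 0, 0]}
    - {"slide": [0, 0, 12], "rot": [0, 0, 0]}
    - {"slide": [0, 0, 4], "rot": [0, 0, 0]}
    - {"slide": [0, 0, 0], "rot": [0, 0, 0]}
    - {"slide": [0, 0, 0], "rot": [0, 0, 0]}

```text
time: 17.5
eef_pos: [0.5468, 0.0954, 0.0352]
ee_rot: [1.0, -0.011, 0.001, 0.0]
wrist_force: [0.8, -0.3, 0.0]
width: 0.0001
```

```bash
python3 go.py 42 165 34
```

```text
t 17.5 board xyz mm [ -0.5 167.7] 35.2 F [ 0.8 -0.3  0. ] w 0.0
j6 -0.01 rot deg [-0.   -0.09 -0.  ]
F board [ 0.9 -0.3]
slide now-frame [42.5  2.7  1.3] goal-frame [42.5  2.7  1.2]
```

send_rows:
  plan:
    - {"slide": [8, 0, 0], "rot": [0, 0, 0]}
    - {"slide": [10, 0, 0], "rot": [0, 0, 0]}
    - {"slide": [8, 0, 0], "rot": [0, 0, 0]}
    - {"slide": [4, 0, 0], "rot": [0, 0, 0]}
    - {"slide": [4, 0, 0], "rot": [0, 0, 0]}
    - {"slide": [3, 0, 0], "rot": [0, 0, 0]}
    - {"slide": [2, 0, 0], "rot": [0, 0, 0]}
    - {"slide": [0, 0, 0], "rot": [0, 0, 0]}

```text
time: 18.3
eef_pos: [0.5853, 0.0945, 0.0342]
ee_rot: [1.0, -0.011, -0.0, 0.0]
wrist_force: [-0.7, -0.3, 0.4]
width: 0.0002
```

send_rows:
  plan:
    - {"slide": [1, 0, 0], "rot": [0, 0, 0]}
    - {"slide": [1, 0, 0], "rot": [0, 0, 0]}
    - {"slide": [1, 0, 0], "rot": [0, 0, 0]}
    - {"slide": [0, 0, 0], "rot": [0, 0, 0]}

```text
time: 18.7
eef_pos: [0.5883, 0.0945, 0.0343]
ee_rot: [1.0, -0.011, 0.0, 0.0]
wrist_force: [0.0, -0.7, 0.9]
width: 0.0002
```

send_rows:
  plan:
    - {"slide": [1, 0, 0], "rot": [0, 0, 0]}
    - {"slide": [1, 0, 0], "rot": [0, 0, 0]}
    - {"slide": [1, 0, 0], "rot": [0, 0, 0]}
    - {"slide": [0, 0, 0], "rot": [0, 0, 0]}

```text
time: 19.1
eef_pos: [0.591, 0.0945, 0.0343]
ee_rot: [1.0, -0.011, -0.0, 0.0]
wrist_force: [-0.5, 0.8, 0.5]
width: -0.0
```

send_rows:
  plan:
    - {"slide": [1, 0, 0], "rot": [0, 0, 0]}
    - {"slide": [1, 0, 0], "rot": [0, 0, 0]}
    - {"slide": [0, 0, 0], "rot": [0, 0, 0]}

```text
time: 19.4
eef_pos: [0.591, 0.0944, 0.0343]
ee_rot: [1.0, -0.011, -0.002, 0.0]
wrist_force: [-4.8, -0.5, 3.8]
width: 0.0
```

send_rows:
  plan:
    - {"slide": [1, 0, 0], "rot": [0, 0, 0]}
    - {"slide": [1, 0, 0], "rot": [0, 0, 0]}
    - {"slide": [0, 0, 0], "rot": [0, 0, 0]}

```text
time: 19.7
eef_pos: [0.591, 0.0945, 0.0343]
ee_rot: [1.0, -0.011, -0.004, 0.0]
wrist_force: [-8.8, -0.6, 7.1]
width: 0.0004
```

send_rows:
  plan:
    - {"slide": [1, 0, 0], "rot": [0, 0, 0]}
    - {"slide": [1, 0, 0], "rot": [0, 0, 0]}
    - {"slide": [0, 0, 0], "rot": [0, 0, 0]}

```text
time: 20.0
eef_pos: [0.5909, 0.0945, 0.0343]
ee_rot: [1.0, -0.011, -0.007, 0.0]
wrist_force: [-12.3, -1.3, 11.7]
width: 0.0001
```

It stopped at once (12 N, no motion), so the bar was already flush. Now the footboard: back off, lift and move behind it.

send_rows:
  plan:
    - {"slide": [-8, 0, 0], "rot": [0, 0, 0]}
    - {"slide": [-20, 0, 0], "rot": [0, 0, 0]}
    - {"slide": [-16, 0, 0], "rot": [0, 0, 0]}
    - {"slide": [0, 0, -25], "rot": [0, 0, 0]}
    - {"slide": [0, 0, -40], "rot": [0, 0, 0]}
    - {"slide": [0, 0, -40], "rot": [0, 0, 0]}
    - {"slide": [0, 0, -15], "rot": [0, 0, 0]}
    - {"slide": [0, 20, 0], "rot": [0, 0, 0]}
    - {"slide": [0, 40, 0], "rot": [0, 0, 0]}
    - {"slide": [0, 45, 0], "rot": [0, 0, 0]}
    - {"slide": [0, 45, 0], "rot": [0, 0, 0]}
    - {"slide": [0, 45, 0], "rot": [0, 0, 0]}
    - {"slide": [0, 45, 0], "rot": [0, 0, 0]}
    - {"slide": [0, 45, 0], "rot": [0, 0, 0]}
    - {"slide": [0, 40, 0], "rot": [0, 0, 0]}
    - {"slide": [0, 30, 0], "rot": [0, 0, 0]}
    - {"slide": [0, 20, 0], "rot": [0, 0, 0]}
    - {"slide": [0, 0, 0], "rot": [0, 0, 0]}
    - {"slide": [0, 0, 0], "rot": [0, 0, 0]}

```text
time: 21.9
eef_pos: [0.5449, -0.2789, 0.154]
ee_rot: [1.0, -0.011, -0.0, -0.001]
wrist_force: [-0.5, 0.4, 0.1]
width: -0.0004
```

```bash
python3 go.py 0 -208 56; python3 - <<'E'
from h import *
cv2.imwrite('pics/w10.png',vision.capture('wrist')[:,:,::-1])
E
```

```text
t 21.9 board xyz mm [   5.7 -206.6] 154.0 F [-0.5  0.4  0.1] w -0.0
j6 -0.63 rot deg [-0.06  0.02 -0.02]
F board [-0.5  0.4]
slide now-frame [-5.6  1.5 98. ] goal-frame [-5.7  1.4 98. ]
```

View pics/w10.png

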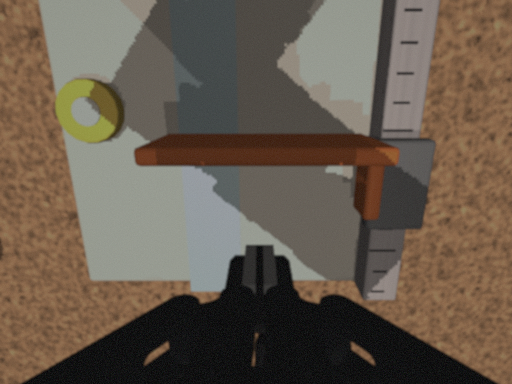

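The wrist view shows free bed behind the panel (rear edge v≈164) under the fingertips (260,250). Lowering.

send_rows:
  plan:
    - {"slide": [0, 0, 15], "rot": [0, 0, 0]}
    - {"slide": [0, 0, 25], "rot": [0, 0, 0]}
    - {"slide": [0, 0, 25], "rot": [0, 0, 0]}
    - {"slide": [0, 0, 20], "rot": [0, 0, 0]}
    - {"slide": [0, 0, 10], "rot": [0, 0, 0]}
    - {"slide": [0, 0, 3], "rot": [0, 0, 0]}
    - {"slide": [0, -6, 0], "rot": [0, 0, 0]}
    - {"slide": [0, -6, 0], "rot": [0, 0, 0]}
    - {"slide": [0, -6, 0], "rot": [0, 0, 0]}
    - {"slide": [0, -6, 0], "rot": [0, 0, 0]}
    - {"slide": [0, -6, 0], "rot": [0, 0, 0]}
    - {"slide": [0, -6, 0], "rot": [0, 0, 0]}
    - {"slide": [0, -8, 0], "rot": [0, 0, 0]}
    - {"slide": [0, -8, 0], "rot": [0, 0, 0]}
    - {"slide": [0, -8, 0], "rot": [0, 0, 0]}
    - {"slide": [0, -8, 0], "rot": [0, 0, 0]}
    - {"slide": [0, -8, 0], "rot": [0, 0, 0]}
    - {"slide": [0, -6, 0], "rot": [0, 0, 0]}
    - {"slide": [0, -3, 0], "rot": [0, 0, 0]}
    - {"slide": [0, 0, 0], "rot": [0, 0, 0]}

```text
time: 23.95
eef_pos: [0.5463, -0.1935, 0.056]
ee_rot: [1.0, -0.011, -0.001, -0.001]
wrist_force: [0.5, -0.4, 0.3]
width: 0.0002
```

```bash
python3 go.py 5 -7 56; python3 - <<'E'
from h import *
cv2.imwrite('pics/s11.png',cv2.resize(vision.capture('scene')[130:260,130:350,::-1],None,fx=3.5,fy=3.5))
E
```

```text
t 23.95 board xyz mm [   5.2 -121.2] 56.0 F [ 0.5 -0.4  0.3] w 0.0
j6 -0.51 rot deg [-0.08  0.09  0.02]
F board [ 0.5 -0.3]
slide now-frame [  -0.2 -114.2    0.2] goal-frame [  -0.2 -114.2    0. ]
```

View pics/s11.png

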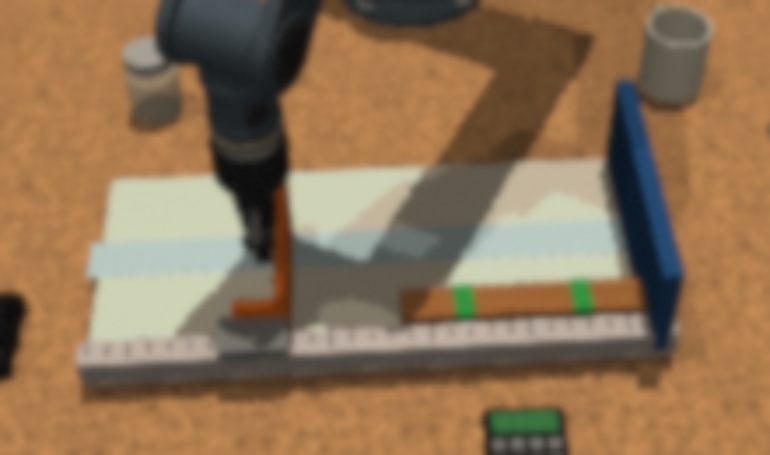

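The footboard slides along fine.

send_rows:
  plan:
    - {"slide": [0, -5, 0], "rot": [0, 0, 0]}
    - {"slide": [0, -7, 0], "rot": [0, 0, 0]}
    - {"slide": [0, -7, 0], "rot": [0, 0, 0]}
    - {"slide": [0, -7, 0], "rot": [0, 0, 0]}
    - {"slide": [0, -7, 0], "rot": [0, 0, 0]}
    - {"slide": [0, -7, 0], "rot": [0, 0, 0]}
    - {"slide": [0, -7, 0], "rot": [0, 0, 0]}
    - {"slide": [0, -7, 0], "rot": [0, 0, 0]}
    - {"slide": [0, -7, 0], "rot": [0, 0, 0]}
    - {"slide": [0, -7, 0], "rot": [0, 0, 0]}
    - {"slide": [0, -7, 0], "rot": [0, 0, 0]}
    - {"slide": [0, -7, 0], "rot": [0, 0, 0]}
    - {"slide": [0, -6, 0], "rot": [0, 0, 0]}
    - {"slide": [0, -5, 0], "rot": [0, 0, 0]}
    - {"slide": [0, -4, 0], "rot": [0, 0, 0]}
    - {"slide": [0, -3, 0], "rot": [0, 0, 0]}
    - {"slide": [0, 0, 0], "rot": [0, 0, 0]}

```text
time: 25.7
eef_pos: [0.549, -0.094, 0.0563]
ee_rot: [1.0, -0.011, -0.0, -0.0]
wrist_force: [-0.3, -0.2, 0.2]
width: -0.0001
```

send_rows:
  plan:
    - {"slide": [0, -2, 0], "rot": [0, 0, 0]}
    - {"slide": [0, -2, 0], "rot": [0, 0, 0]}
    - {"slide": [0, -1, 0], "rot": [0, 0, 0]}
    - {"slide": [0, -1, 0], "rot": [0, 0, 0]}
    - {"slide": [0, 0, 0], "rot": [0, 0, 0]}

```text
time: 26.2
eef_pos: [0.5493, -0.0886, 0.0564]
ee_rot: [1.0, -0.011, 0.0, -0.0]
wrist_force: [-0.2, -2.1, -0.4]
width: 0.0001
```

send_rows:
  plan:
    - {"slide": [0, -1, 0], "rot": [0, 0, 0]}
    - {"slide": [0, -1, 0], "rot": [0, 0, 0]}
    - {"slide": [0, -1, 0], "rot": [0, 0, 0]}
    - {"slide": [0, 0, 0], "rot": [0, 0, 0]}

```text
time: 26.6
eef_pos: [0.5493, -0.0855, 0.0564]
ee_rot: [1.0, -0.011, 0.0, -0.0]
wrist_force: [0.0, -0.9, -0.3]
width: -0.0004
```

send_rows:
  plan:
    - {"slide": [0, -1, 0], "rot": [0, 0, 0]}
    - {"slide": [0, -1, 0], "rot": [0, 0, 0]}
    - {"slide": [0, -1, 0], "rot": [0, 0, 0]}
    - {"slide": [0, 0, 0], "rot": [0, 0, 0]}

```text
time: 27.0
eef_pos: [0.5494, -0.0825, 0.0564]
ee_rot: [1.0, -0.011, 0.0, -0.0]
wrist_force: [0.1, -1.2, 0.4]
width: 0.0
```

send_rows:
  plan:
    - {"slide": [0, -1, 0], "rot": [0, 0, 0]}
    - {"slide": [0, -1, 0], "rot": [0, 0, 0]}
    - {"slide": [0, -1, 0], "rot": [0, 0, 0]}
    - {"slide": [0, 0, 0], "rot": [0, 0, 0]}

```text
time: 27.4
eef_pos: [0.5495, -0.0815, 0.0564]
ee_rot: [1.0, -0.01, 0.0, 0.001]
wrist_force: [-2.4, -8.9, -0.3]
width: 0.0
```

send_rows:
  plan:
    - {"slide": [0, -1, 0], "rot": [0, 0, 0]}
    - {"slide": [0, -1, 0], "rot": [0, 0, 0]}
    - {"slide": [0, 0, 0], "rot": [0, 0, 0]}

```text
time: 27.7
eef_pos: [0.5496, -0.0814, 0.0565]
ee_rot: [1.0, -0.01, 0.0, 0.003]
wrist_force: [-2.9, -14.6, 0.6]
width: 0.0001
```

Hard stop at 15 N. Backing off, lifting clear and checking.

send_rows:
  plan:
    - {"slide": [0, 4, 0], "rot": [0, 0, 0]}
    - {"slide": [0, 15, 0], "rot": [0, 0, 0]}
    - {"slide": [0, 20, 0], "rot": [0, 0, 0]}
    - {"slide": [0, 15, 0], "rot": [0, 0, 0]}
    - {"slide": [0, 0, -25], "rot": [0, 0, 0]}
    - {"slide": [0, 0, -40], "rot": [0, 0, 0]}
    - {"slide": [0, 0, -40], "rot": [0, 0, 0]}
    - {"slide": [0, 30, -20], "rot": [0, 0, 0]}
    - {"slide": [-20, 45, 0], "rot": [0, 0, 0]}
    - {"slide": [-20, 45, 0], "rot": [0, 0, 0]}
    - {"slide": [-20, 45, 0], "rot": [0, 0, 0]}
    - {"slide": [-20, 45, 0], "rot": [0, 0, 0]}
    - {"slide": [-20, 45, 0], "rot": [0, 0, 0]}
    - {"slide": [0, 45, 0], "rot": [0, 0, 0]}
    - {"slide": [0, 35, 0], "rot": [0, 0, 0]}
    - {"slide": [0, 15, 0], "rot": [0, 0, 0]}
    - {"slide": [0, 0, 0], "rot": [0, 0, 0]}
    - {"slide": [0, 0, 0], "rot": [0, 0, 0]}

```text
time: 29.5
eef_pos: [0.4403, -0.4775, 0.1807]
ee_rot: [1.0, -0.011, -0.001, -0.001]
wrist_force: [-0.4, 0.4, 0.4]
width: 0.0
```

```bash
python3 go.py; python3 - <<'E'
from h import *
a=vision.capture('top');cv2.imwrite('pics/t12r.png',a[:,:,::-1])
cv2.imwrite('pics/t12.png',cv2.resize(a[130:260,170:400,::-1],None,fx=3.4,fy=3.4,interpolation=cv2.INTER_CUBIC))
cv2.imwrite('pics/t12f.png',a[:,:,::-1])
a=vision.capture('scene');cv2.imwrite('pics/s12.png',cv2.resize(a[130:260,130:350,::-1],None,fx=3.5,fy=3.5,interpolation=cv2.INTER_CUBIC))
E
```

```text
t 29.5 board xyz mm [ -94.5 -407.5] 180.7 F [-0.4  0.4  0.4] w 0.0
j6 -0.98 rot deg [-0.17  0.06  0.01]
F board [-0.4  0.3]
```

View pics/t12.png

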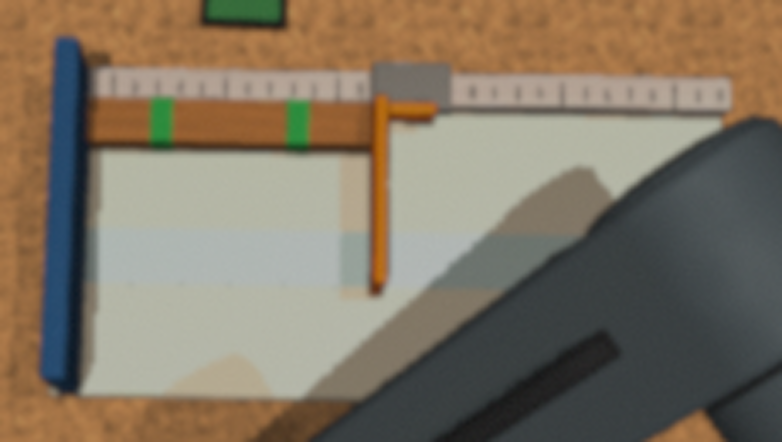

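View pics/s12.png

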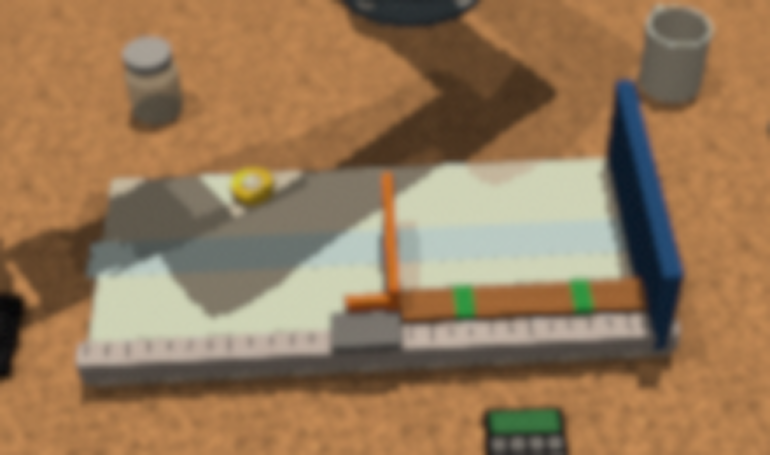

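View pics/t12f.png

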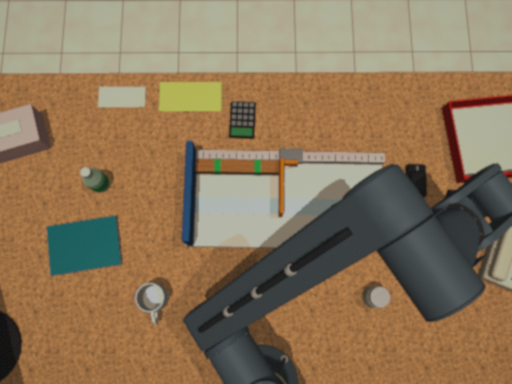

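Top view: the bar is in the corner and the footboard panel meets its end at (371,125). The bystanders are where they were. I'll check the bar's angle against the rail before handing in.

```bash
python3 - <<'E'
from meas import *
p=vision.camera_params('top'); im=cv2.imread('pics/t12r.png'); im0=cv2.imread('pics/top0.png')
cv2.imwrite('pics/z12.png',cv2.resize(im[150:180,185:300],None,fx=6.9,fy=6.9,interpolation=cv2.INTER_CUBIC))
def z2(u,v): return (170+u/3.4,130+v/3.4)
def do(im,n,a,b,z,h):
    e=edge(im,z2(*a),z2(*b),h); P0,d=line(e)
    q=[P0+d*((np.array(z2(*t))-P0)@d) for t in(a,b)]
    w=[onz(p,x,z) for x in q]; v=w[1]-w[0]
    print(n,[(w2b(x)*1e3).round(1) for x in w],np.round(q,1).tolist(),'ang',np.degrees(np.arctan2(v[0],-v[1])).round(2), 'res',np.median(np.abs((e-P0)@[-d[1],d[0]])).round(2))
do(im,'near',(110,148),(360,151),.02,2)
do(im,'neartop',(110,143),(360,146),.06,1)
do(im,'far',(110,100),(360,103),.06,2)
do(im0,'railfoot0',(110,110),(360,112),.02,2)
do(im0,'railfar0',(110,68),(360,71),.05,2)
do(im,'railfar',(110,68),(360,71),.05,2)
do(im,'front',(110,396),(300,399),.02,3)
E
```

```text
near [array([ 59.3, 250.1]), array([61.8, 25. ])] [[202.3, 174.1], [275.9, 174.5]] ang -0.6 res 0.14
neartop [array([ 51.9, 246. ]), array([54.8, 27.1])] [[202.3, 173.2], [275.9, 173.4]] ang -0.48 res 0.06
far [array([ 98.5, 247.7]), array([97.6, 27.3])] [[202.4, 158.1], [275.9, 159.6]] ang -1.51 res 0.18
railfoot0 [array([ 99.8, 251.5]), array([99.7, 25.2])] [[202.4, 161.3], [275.9, 162.6]] ang -1.3 res 0.12
railfar0 [array([129.5, 249.8]), array([128.8,  26.9])] [[202.4, 149.2], [275.9, 150.6]] ang -1.45 res 0.18
railfar [array([129.5, 249.8]), array([128.9,  26.9])] [[202.4, 149.2], [275.9, 150.6]] ang -1.41 res 0.19
front [array([-159.7,  242. ]), array([-160. ,   76.1])] [[202.4, 245.6], [258.2, 246.7]] ang -1.37 res 0.27
```

View pics/z12.png

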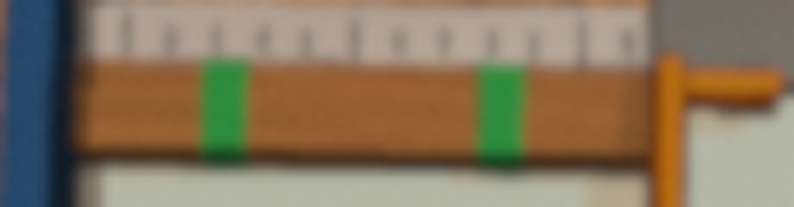

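The bar's far edge is parallel to the rail (-1.51° against -1.43°), but the low-resolution near edge reads -0.6°. A closer look with the wrist camera from safely above will settle it.

send_rows:
  plan:
    - {"slide": [0, -20, -15], "rot": [0, 0, 0]}
    - {"slide": [10, -40, -15], "rot": [0, 0, 0]}
    - {"slide": [15, -40, -10], "rot": [0, 0, 0]}
    - {"slide": [15, -45, 0], "rot": [0, 0, 0]}
    - {"slide": [15, -45, 0], "rot": [0, 0, 0]}
    - {"slide": [15, -45, 0], "rot": [0, 0, 0]}
    - {"slide": [15, -45, 0], "rot": [0, 0, 0]}
    - {"slide": [15, -45, 0], "rot": [0, 0, 0]}
    - {"slide": [15, -45, 0], "rot": [0, 0, 0]}
    - {"slide": [15, -40, 0], "rot": [0, 0, 0]}
    - {"slide": [15, -30, 0], "rot": [0, 0, 0]}
    - {"slide": [5, -10, 0], "rot": [0, 0, 0]}
    - {"slide": [0, 0, 0], "rot": [0, 0, 0]}
    - {"slide": [0, 0, 0], "rot": [0, 0, 0]}

```text
time: 31.0
eef_pos: [0.5995, -0.0328, 0.2213]
ee_rot: [1.0, -0.01, -0.001, 0.0]
wrist_force: [0.5, -0.8, -0.1]
width: -0.0
```

```bash
python3 go.py; python3 - <<'E'
from h import *
import pickle
pickle.dump(vision.camera_params('wrist'),open('w13.pkl','wb'))
cv2.imwrite('pics/w13.png',vision.capture('wrist')[:,:,::-1])
E
```

```text
t 31.0 board xyz mm [54.9 40.7] 221.3 F [ 0.5 -0.8 -0.1] w -0.0
j6 -0.22 rot deg [0.03 0.06 0.05]
F board [ 0.5 -0.7]
```

View pics/w13.png

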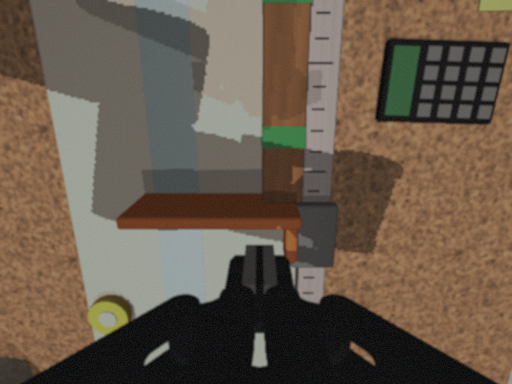

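Panel and bar end meet at (283,198). I need about 120 mm more towards the headboard to see the other end.

send_rows:
  plan:
    - {"slide": [0, -20, 0], "rot": [0, 0, 0]}
    - {"slide": [0, -35, 0], "rot": [0, 0, 0]}
    - {"slide": [0, -35, 0], "rot": [0, 0, 0]}
    - {"slide": [0, -20, 0], "rot": [0, 0, 0]}
    - {"slide": [0, -10, 0], "rot": [0, 0, 0]}
    - {"slide": [0, 0, 0], "rot": [0, 0, 0]}
    - {"slide": [0, 0, 0], "rot": [0, 0, 0]}

```text
time: 31.75
eef_pos: [0.603, 0.0856, 0.2213]
ee_rot: [1.0, -0.012, -0.0, 0.0]
wrist_force: [-0.4, -0.2, 0.9]
width: -0.0001
```

```bash
python3 go.py; python3 - <<'E'
from h import *
import pickle
pickle.dump(vision.camera_params('wrist'),open('w14.pkl','wb'))
cv2.imwrite('pics/w14.png',vision.capture('wrist')[:,:,::-1])
E
```

```text
t 31.75 board xyz mm [ 55.9 159.1] 221.3 F [-0.4 -0.2  0.9] w -0.0
j6 -0.02 rot deg [ 0.04  0.01 -0.07]
F board [-0.4 -0.2]
```

View pics/w14.png

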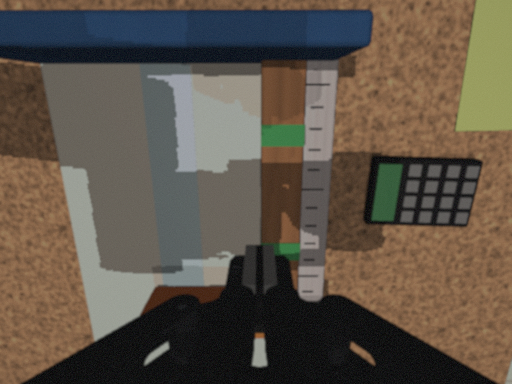

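```bash
python3 - <<'E'
from meas import *
import pickle
for nm,segs in {'w14':[('left .06',(262,70),(262,240),.06),('left .02',(262,70),(262,240),.02),('right .06',(306,70),(301,235),.06),('rail far .05',(337,70),(325,285),.05)],
 'w13':[('left .06',(264,10),(264,185),.06),('right .06',(310,10),(304,180),.06),('rail far .05',(341,15),(332,185),.05)]}.items():
    p=pickle.load(open(nm+'.pkl','rb')); im=cv2.imread(f'pics/{nm}.png')
    for n,a,b,z in segs:
        e=edge(im,a,b,4); P0,d=line(e)
        q=[P0+d*((np.array(t)-P0)@d) for t in(a,b)]; w=[onz(p,x,z) for x in q]; v=w[0]-w[1]
        print(nm,n,[(w2b(x)*1e3).round(1) for x in w],'ang board',np.degrees(np.arctan2(v[:2]@ax,v[:2]@ay)).round(2),'res',np.median(np.abs((e-P0)@[-d[1],d[0]])).round(2))
E
```

```text
w14 left .06 [array([ 58. , 257.4]), array([57.4, 94.1])] ang board 0.21 res 0.23
w14 left .02 [array([ 58.2, 260. ]), array([57.5, 75.1])] ang board 0.21 res 0.23
w14 right .06 [array([ 98.3, 257.3]), array([97.5, 99.7])] ang board 0.31 res 0.25
w14 rail far .05 [array([126.8, 257.9]), array([127.4,  34. ])] ang board -0.14 res 0.29
w13 left .06 [array([ 58.3, 185.4]), array([57.6, 34.5])] ang board 0.29 res 0.21
w13 right .06 [array([ 98.2, 185.3]), array([98. , 39.5])] ang board 0.05 res 0.28
w13 rail far .05 [array([126.6, 183.6]), array([127.3,  31.7])] ang board -0.28 res 0.25
```

The wrist views give the bar within about 0.3° of the board axes, with both sides 58/98 mm (the usual -2 mm bias) and no visible gap at the headboard. The rail's far edge scatters as much, so the top view's near-edge reading looks like shadow or noise. I'll pull the hand well away and hand in.

send_rows:
  plan:
    - {"slide": [-10, 0, -20], "rot": [0, 0, 0]}
    - {"slide": [-20, 0, -20], "rot": [0, 0, 0]}
    - {"slide": [-25, 0, -10], "rot": [0, 0, 0]}
    - {"slide": [-25, 0, 0], "rot": [0, 0, 0]}
    - {"slide": [-20, 0, 0], "rot": [0, 0, 0]}
    - {"slide": [-10, 0, 0], "rot": [0, 0, 0]}
    - {"slide": [0, 0, 0], "rot": [0, 0, 0]}
    - {"slide": [0, 0, 0], "rot": [0, 0, 0]}
    - {"slide": [0, 0, 0], "rot": [0, 0, 0]}

```text
time: 32.7
eef_pos: [0.4944, 0.0891, 0.2714]
ee_rot: [1.0, -0.011, 0.001, 0.0]
wrist_force: [0.9, -0.1, -0.4]
width: 0.0003
```

```bash
python3 go.py; python3 - <<'E'
from rig import vision, job_done
import cv2
cv2.imwrite('pics/s15.png',vision.capture('scene')[:,:,::-1])
print(job_done())
E
```

```text
t 32.7 board xyz mm [-52.8 160.3] 271.4 F [ 0.9 -0.1 -0.4] w 0.0
j6 -0.02 rot deg [ 0.01 -0.07 -0.04]
F board [ 0.9 -0.1]
the job is handed in; nothing more can be done
None
```

View pics/s15.png

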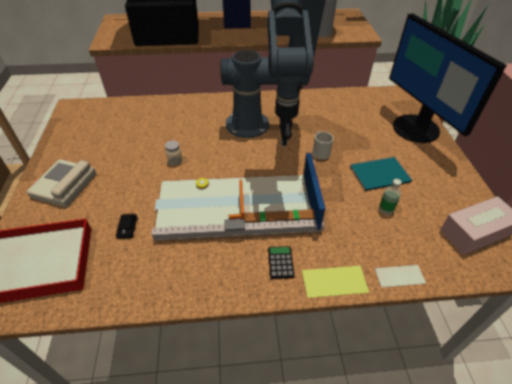

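The job is handed in at about 33 s (limit 58 s). The bar is against the back rail and the headboard, and the footboard is touching its other end.

I used pushes only. The open fingers pushed the bar square onto the rail (stopped at 9 N). The shut fingers then slid it along to the headboard (18 N), a second press near its middle found no more travel (12 N), and the footboard went up to the bar's end (15 N).

**Last checks:**
- **Contacts:** the images show no visible gap at the headboard or the footboard.
- **Everything else:** the tape and the other things look unmoved in the final picture. The hand ended at 0.27 m height with no force on it.

**Checks that disagreed:**
- **Bar angle:** one edge in the top camera view read 0.7–0.8° off parallel to the rail. The bar's other edge agreed with the rail within 0.1°, and the wrist views put the bar within about 0.3° of my board axes. The rail edge in those wrist views read up to 0.3° the other way. With the hard stop on the second press, I took the odd reading as shadow or noise.
- **Board position:** my estimate along the board's length was about 4 mm off the headboard contact, so I relied on contact force rather than position for the final seating.

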